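# Set the stock tags on the parts board

### The arm

A 6-joint arm with a two-finger parallel gripper is mounted at the origin on the work surface. World frame = base frame: x ahead of the robot, y to its left, z up, the work surface at z = 0. Lengths are in mm, angles in rad, forces in N, time in s.
With the tool pointing down it reaches from about 275 to 975 mm from the base axis. Payload 8.4 kg.
Tool frame: the origin (TCP) lies midway between the tips of the shut fingers; the grasp point (between the pads) lies 19 mm behind it; z points along the fingers, y is the line along which they close (so a half turn about z gives the same grasp; the last joint's range is limited). The gripper opens to 92 mm and grips with 3 to 60 N. Pads are 20 mm wide; open, the fingers measure 128 mm over their backs; the gripper's body (75 mm by 189 mm) begins 69 mm behind the grasp point.
Start: joints at [-1.193, 0.353, 1.633, -0, 1.155, -0.002], TCP at [231.708, -580.465, 214.583] pointing down, gripper open.
Joint ranges: [-2.63, 2.63], [-0.92, 2.1], [0.06, 2.66], [-1.3, 4.44], [0, 2.69], [-3.02, 3.02]. Speed limits (rad/s): [2.22, 2.22, 2.79, 3.14, 3.14, 3.14].

### API

Orientations are given as a unit quaternion [x, y, z, w].
In Python, from bench import arm gives the robot as it stands.
- The arm moves only by the tool send_rows, never from a script. Its arguments are lists of equal length, an entry for each row: "travel": the shift along the tool's x, y, z in mm, a list of three; "dr": the turn, a rotation vector about the tool's x, y, z in rad, a list of three; "fingers": the finger opening in mm, from 0 to 91.9. A call has exactly 10 rows; each row is the pose to reach, as a shift and turn from the pose commanded when the call began, along the tool's axes at that moment; what a row does not reach only later rows make up. A row lasts 1/8 s, in which the tool goes at most 62.5 mm and 10.7 degrees, less where a joint would pass 70% of its speed; a pose out of reach is approached as far as the arm can. A call with a gripper value outside its range is refused whole. The fingers move at their own pace and stop on an object; the grip force is fixed at half the most. Time passes only in rows, so rows that repeat a pose let the fingers close, or fill a call up. It gives the time, the measured TCP pose, the force, the opening and the grip force at its end, in the units of the state.
- arm.get_state(): the state, without advancing time (a new reading comes with each control period).
- arm.camera(name): name is "scene" or "top"; returns a dict with "color" (400x640x3 uint8, blue, green, red), "range_z" (400x640 float32, mm along the optical axis (not along the pixel's ray), 0 where there is no reading), "mtx" (3x3 intrinsics, pixels), "extrinsics" (4x4, takes a point from camera to world coordinates). Camera axes: x right, y up, looking along -z (the intrinsics and any distortion apply to the point x, -y, -z); pixel columns grow to the right and rows downward; lengths in mm; the calibration is good to about 2 mm. A picture is of the moment at which its call begins.
- arm.finish_job(): hands the job in; it is judged then, once.
The state is a dict: "time_s": time; "joint_pos": joint angles; "joint_vel": joint speeds; "joint_efforts": joint torques, N m; "tool_pos": TCP position; "orientation": TCP orientation; "contact_force": force on the tool from outside, world axes, zero at the start; "moment": the same for the moment, N m; "grip_width": finger opening in mm; "finger_force": force on a finger pad.
Only numpy, scipy, OpenCV 4.12 (cv2) and the standard library are available. Lean on these libraries where they do the work, as an engineer would, in place of code of your own. Each camera call takes 0.05 s, during which the arm holds its last target. There are 200 camera calls.

### The job

Set the hinged stock tags on the parts board so that they tell the truth: the tag in front of each full bin must lean back towards its bin (round mark up), and the tag in front of the nearly empty bin must lean forward, away from its bin (bar mark up). Push the tags that are wrong over past upright with a fingertip, gently, without forcing them against their stops, and let them fall; do not lift or shift the bins or anything else standing there.

Things in the scene. Friction and masses are not known exactly. Their poses are not given: they have to be found in the camera images.
- board: plywood parts board lying on the bench, 280 x 400 x 6 mm thick, fixed. Origin on the bench under the middle of the row of four tags (the board reaches 70 mm in front of it and 210 mm behind); x points from the tags to the bins (away from the robot, board turned by up to 0.25 rad), y along the row, z up. The four tags stand 95 mm apart along y, and a bin stands behind each
- holder_a: black tag holder fixed on the board, 30 x 66 mm, cheeks 26 mm high at its y ends. Origin at the centre of its underside (6 mm above the bench), axes as the board; the tag's hinge line runs along y, 20 mm above this origin. Its bin stands straight behind (+x): bin centre 155 to 162 mm away and within 5 mm in y, bin front about 115 mm from the hinge. Which bin is behind it varies
- tag_a (a joint): hinge of the freely turning tag in holder_a. 0 = leaning forward to the robot (-x), at rest on a stop 58 degrees above level, bar mark on the upper face; 1.117 rad = leaning back to its bin (+x), at rest on a stop 58 degrees above level, round mark on the upper face; 0.56 = upright. From either side of upright it falls by its own weight to that stop
- tag_a_edge (a point): middle of the free edge of the tag in holder_a: an aluminium plate 50 mm wide (y), 60 mm long from hinge to free edge, 3 mm thick, about 30 g. At either stop this edge is 77 mm above the bench and 32 mm (level) from the hinge line; upright it is 86 mm above the bench
- holder_b: black tag holder fixed on the board, 30 x 66 mm, cheeks 26 mm high at its y ends. Origin at the centre of its underside (6 mm above the bench), axes as the board; the tag's hinge line runs along y, 20 mm above this origin. Its bin stands straight behind (+x): bin centre 155 to 162 mm away and within 5 mm in y, bin front about 115 mm from the hinge. Which bin is behind it varies
- tag_b (a joint): hinge of the freely turning tag in holder_b. 0 = leaning forward to the robot (-x), at rest on a stop 58 degrees above level, bar mark on the upper face; 1.117 rad = leaning back to its bin (+x), at rest on a stop 58 degrees above level, round mark on the upper face; 0.56 = upright. From either side of upright it falls by its own weight to that stop
- tag_b_edge (a point): middle of the free edge of the tag in holder_b: an aluminium plate 50 mm wide (y), 60 mm long from hinge to free edge, 3 mm thick, about 30 g. At either stop this edge is 77 mm above the bench and 32 mm (level) from the hinge line; upright it is 86 mm above the bench
- holder_c: black tag holder fixed on the board, 30 x 66 mm, cheeks 26 mm high at its y ends. Origin at the centre of its underside (6 mm above the bench), axes as the board; the tag's hinge line runs along y, 20 mm above this origin. Its bin stands straight behind (+x): bin centre 155 to 162 mm away and within 5 mm in y, bin front about 115 mm from the hinge. Which bin is behind it varies
- tag_c (a joint): hinge of the freely turning tag in holder_c. 0 = leaning forward to the robot (-x), at rest on a stop 58 degrees above level, bar mark on the upper face; 1.117 rad = leaning back to its bin (+x), at rest on a stop 58 degrees above level, round mark on the upper face; 0.56 = upright. From either side of upright it falls by its own weight to that stop
- tag_c_edge (a point): middle of the free edge of the tag in holder_c: an aluminium plate 50 mm wide (y), 60 mm long from hinge to free edge, 3 mm thick, about 30 g. At either stop this edge is 77 mm above the bench and 32 mm (level) from the hinge line; upright it is 86 mm above the bench
- holder_d: black tag holder fixed on the board, 30 x 66 mm, cheeks 26 mm high at its y ends. Origin at the centre of its underside (6 mm above the bench), axes as the board; the tag's hinge line runs along y, 20 mm above this origin. Its bin stands straight behind (+x): bin centre 155 to 162 mm away and within 5 mm in y, bin front about 115 mm from the hinge. Which bin is behind it varies
- tag_d (a joint): hinge of the freely turning tag in holder_d. 0 = leaning forward to the robot (-x), at rest on a stop 58 degrees above level, bar mark on the upper face; 1.117 rad = leaning back to its bin (+x), at rest on a stop 58 degrees above level, round mark on the upper face; 0.56 = upright. From either side of upright it falls by its own weight to that stop
- tag_d_edge (a point): middle of the free edge of the tag in holder_d: an aluminium plate 50 mm wide (y), 60 mm long from hinge to free edge, 3 mm thick, about 30 g. At either stop this edge is 77 mm above the bench and 32 mm (level) from the hinge line; upright it is 86 mm above the bench
- full_bin_a: open grey plastic parts bin, 80 (x) x 72 (y) x 45 mm high, standing loose on the board, full: heaped to just above the rim with black capacitors. Origin at the centre of its underside
- full_bin_b: open grey plastic parts bin, 80 (x) x 72 (y) x 45 mm high, standing loose on the board, full: heaped to just above the rim with black capacitors. Origin at the centre of its underside
- full_bin_c: open grey plastic parts bin, 80 (x) x 72 (y) x 45 mm high, standing loose on the board, full: heaped to just above the rim with black capacitors. Origin at the centre of its underside
- low_bin: open grey plastic parts bin, 80 (x) x 72 (y) x 45 mm high, standing loose on the board, nearly empty: two capacitors on its floor. Origin at the centre of its underside
- spool: bystander: solder spool standing on end, 56 mm across, 46 mm high; origin at the centre of its underside
- flux_jar: bystander: small jar, 48 mm across, 65 mm high; origin at the centre of its underside
- screwdriver: bystander: screwdriver lying on the bench, 170 mm long; origin near its middle, underside
Things that resemble listed ones, but are neither listed nor needed, are in the scene too. Leave any pink look-alike of the full_bin_a alone. Leave any pink or yellow look-alike of the low_bin alone.

How it is judged (in metres and radians):
At the end, for the whole second after the job is handed in: Each tag in front of a full bin rests leaning back to its bin (joint above 1.0 rad), the tag in front of the nearly empty bin rests leaning forward (joint below 0.12 rad), all tags still, and every bin and bystander within 15 mm of where it started (((y of full_bin_a in the frame of holder_a between -0.045 and 0.045 m and value of joint tag_a above 1 rad) or (y of full_bin_b in the frame of holder_a between -0.045 and 0.045 m and value of joint tag_a above 1 rad) or (y of full_bin_c in the frame of holder_a between -0.045 and 0.045 m and value of joint tag_a above 1 rad) or (y of low_bin in the frame of holder_a between -0.045 and 0.045 m and value of joint tag_a below 0.12 rad)) and velocity of joint tag_a between -0.1 and 0.1 rad/s and ((y of full_bin_a in the frame of holder_b between -0.045 and 0.045 m and value of joint tag_b above 1 rad) or (y of full_bin_b in the frame of holder_b between -0.045 and 0.045 m and value of joint tag_b above 1 rad) or (y of full_bin_c in the frame of holder_b between -0.045 and 0.045 m and value of joint tag_b above 1 rad) or (y of low_bin in the frame of holder_b between -0.045 and 0.045 m and value of joint tag_b below 0.12 rad)) and velocity of joint tag_b between -0.1 and 0.1 rad/s and ((y of full_bin_a in the frame of holder_c between -0.045 and 0.045 m and value of joint tag_c above 1 rad) or (y of full_bin_b in the frame of holder_c between -0.045 and 0.045 m and value of joint tag_c above 1 rad) or (y of full_bin_c in the frame of holder_c between -0.045 and 0.045 m and value of joint tag_c above 1 rad) or (y of low_bin in the frame of holder_c between -0.045 and 0.045 m and value of joint tag_c below 0.12 rad)) and velocity of joint tag_c between -0.1 and 0.1 rad/s and ((y of full_bin_a in the frame of holder_d between -0.045 and 0.045 m and value of joint tag_d above 1 rad) or (y of full_bin_b in the frame of holder_d between -0.045 and 0.045 m and value of joint tag_d above 1 rad) or (y of full_bin_c in the frame of holder_d between -0.045 and 0.045 m and value of joint tag_d above 1 rad) or (y of low_bin in the frame of holder_d between -0.045 and 0.045 m and value of joint tag_d below 0.12 rad)) and velocity of joint tag_d between -0.1 and 0.1 rad/s and distance of each of full_bin_a, full_bin_b, full_bin_c, low_bin, spool, flux_jar, screwdriver from where it was at the start of the episode below 0.015 m); the robot touches nothing.
It fails at once if a bin or a bystander is shifted or lifted by more than 15 mm (distance of any of full_bin_a, full_bin_b, full_bin_c, low_bin, spool, flux_jar, screwdriver from where it was at the start of the episode above 0.015 m).
It fails at once if a tag or its holder is pushed or squeezed with more than 25 N (contact force between any of holder_a, holder_b, holder_c, holder_d and anything else above 25 N).
It also fails if it takes over 61 s, if anything falls off the work surface, if the arm or the gripper's body presses on something with over 40 N, if the wrist force passes 120 N, or if a joint passes its speed limit or range.

## Working session

There is one attempt and no reset: what is moved stays moved. The work goes in short steps, Python scripts to look and compute and a tool call to move; the robot and the scene stay as the last step left them, time stands still between calls to the robot, and variables do not carry over. Pictures are saved under pics/ and viewed, at most 10 in all, crops included, and the job is handed in when it is done.

Besides the shell and the picture viewer there is one more tool, called in YAML: its name, and indented under it one key for each argument. send_rows: Moves the arm, as the interface text tells. Its arguments: {"type":"object","properties":{"travel":{"type":"array","items":{"type":"array","items":{"type":"number"}}},"dr":{"type":"array","items":{"type":"array","items":{"type":"number"}}},"fingers":{"type":"array","items":{"type":"number"}}},"required":["travel","dr","fingers"]}

```bash
mkdir -p pics; cat > h.py <<'E'
import numpy as np,cv2
from bench import arm
def pts(c):
    r=c["range_z"]; K=c["mtx"]; v,u=np.mgrid[:400,:640]
    P=np.stack([(u-K[0,2])/K[0,0]*r,-(v-K[1,2])/K[1,1]*r,-r,np.ones_like(r)],-1)@np.array(c["extrinsics"]).T
    P=P[...,:3]; P[r==0]=np.nan; return P
E
python3 - <<'E'
from h import *
for n in ("top","scene"):
    c=arm.camera(n); cv2.imwrite(f"pics/{n}.png",c["color"]); np.savez(f"{n}.npz",P=pts(c),c=c["color"],K=c["mtx"],E=c["extrinsics"]); print(np.round(c["extrinsics"],3))
print(arm.get_state())
E
```

```text
[[ 9.900000e-02  9.740000e-01 -2.020000e-01  3.617350e+02]
 [-9.950000e-01  9.600000e-02 -2.400000e-02 -6.364000e+00]
 [-4.000000e-03  2.030000e-01  9.790000e-01  1.165666e+03]
 [ 0.000000e+00  0.000000e+00  0.000000e+00  1.000000e+00]]
[[-2.54000e-01 -7.23000e-01  6.42000e-01  1.27317e+03]
 [ 9.67000e-01 -1.93000e-01  1.65000e-01  1.64739e+02]
 [ 5.00000e-03  6.63000e-01  7.49000e-01  8.86825e+02]
 [ 0.00000e+00  0.00000e+00  0.00000e+00  1.00000e+00]]
{'time_s': 0.1, 'joint_pos': array([-1.19338874e+00,  3.53575793e-01,  1.63404213e+00, -2.18574990e-05,
        1.15518814e+00, -2.39456583e-03]), 'joint_vel': array([ 0.00012542, -0.00057598, -0.00027338, -0.0013461 ,  0.00191131,
        0.00042575]), 'joint_efforts': array([ 8.72367991e-06, -5.94904840e+01, -3.34928477e+01,  6.98533980e-02,
        1.83230604e-02, -3.41257100e-05]), 'tool_pos': array([ 231.54738841, -580.06017399,  213.94824051]), 'orientation': array([ 9.82021898e-01,  1.88766055e-01, -1.22916571e-04, -5.94209361e-04]), 'contact_force': array([-0.25117083, -0.07699964,  0.48072533]), 'moment': array([-0.01964221, -0.01895085, -0.01462974]), 'finger_force': 0.0, 'grip_width': 91.98958789571648}
```

View pics/top.png

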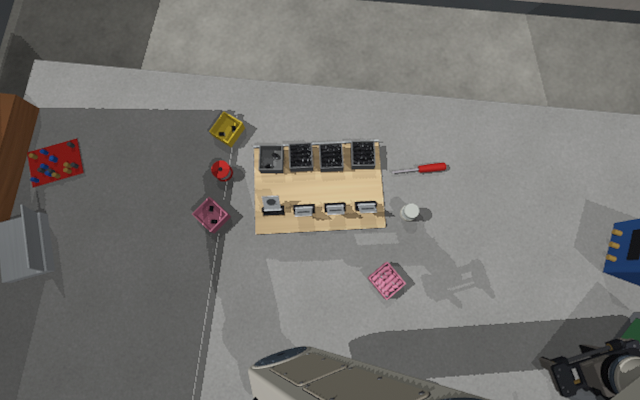

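View pics/scene.png

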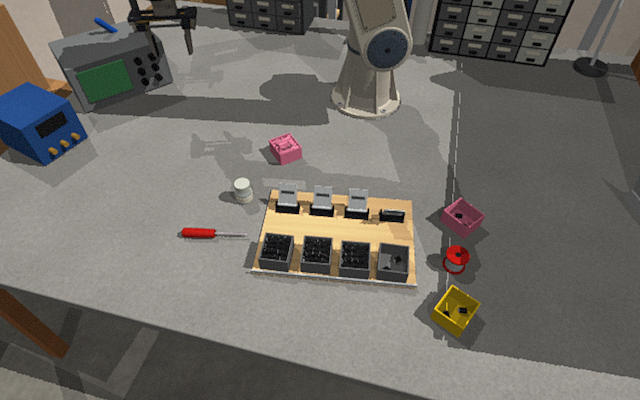

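```bash
python3 - <<'E'
from h import *
d=np.load("top.npz");P=d["P"];c=d["c"]
s=np.load("scene.npz")
a=cv2.resize(c[130:245,235:435],None,fx=4,fy=4,interpolation=2)[:300]
a=cv2.resize(c[190:225,245:395],(780,182),interpolation=2)
b=cv2.resize(s["c"][170:290,240:430],(780,410))[:410]
cv2.imwrite("pics/z.png",np.vstack([a,b]))
# board wood mask
h=cv2.cvtColor(c,cv2.COLOR_BGR2HSV)
m=((h[...,0]>8)&(h[...,0]<28)&(h[...,1]>60)&(P[...,2]>-5)&(P[...,2]<16)).astype(np.uint8); m[:, :240]=0;m[:,400:]=0
m=cv2.morphologyEx(m,cv2.MORPH_OPEN,np.ones((3,3)))
print("board z",np.nanmedian(P[...,2][m>0]))
r=cv2.minAreaRect(P[m>0][:,:2].astype(np.float32)); print(r, cv2.boxPoints(r))
# tags: high points in region
for nm,dd in(("top",d),("scene",s)):
    Q=dd["P"]; q=(Q[...,2]>50)&(Q[...,2]<95)&(Q[...,0]>380)&(Q[...,0]<800)&(abs(Q[...,1])<350)
    n,l,st,ce=cv2.connectedComponentsWithStats(q.astype(np.uint8))
    for i in range(1,n):
        if st[i,4]>8:
            z=Q[l==i]; t=z[z[:,2]>z[:,2].max()-8]
            print(nm,ce[i].round(),st[i,4],z.mean(0).round(),"min",z.min(0).round(),"max",z.max(0).round(),"edge",t.mean(0).round())
E
```

```text
board z 6.281240617395952
((626.4817504882812, 41.90483093261719), (277.2292175292969, 402.44488525390625), 8.65349292755127) [[ 459.16943  219.9809 ]
 [ 519.7207  -177.88269]
 [ 793.79407 -136.17123]
 [ 733.2428   261.69235]]
top [351. 144.] 9 [759. -47.  53.] min [747. -49.  52.] max [770. -46.  55.] edge [759. -47.  53.]
top [363. 152.] 289 [736. -84.  55.] min [ 702. -115.   50.] max [776. -48.  64.] edge [734. -85.  59.]
top [300. 154.] 314 [710. 105.  55.] min [677.  71.  50.] max [748. 140.  65.] edge [709. 106.  59.]
top [330. 143.] 13 [756.  18.  52.] min [752.  -0.  51.] max [759.  33.  54.] edge [756.  18.  52.]
top [330. 157.] 298 [713.  14.  55.] min [674. -25.  50.] max [753.  51.  64.] edge [717.  13.  59.]
top [281. 156.] 10 [702. 164.  52.] min [688. 162.  50.] max [717. 166.  53.] edge [702. 164.  52.]
top [258. 158.] 12 [686. 232.  51.] min [671. 228.  50.] max [704. 234.  54.] edge [686. 232.  51.]
top [356. 162.] 9 [704. -66.  52.] min [700. -72.  50.] max [708. -60.  55.] edge [704. -66.  52.]
top [292. 164.] 11 [678. 126.  52.] min [672. 121.  50.] max [682. 13
[... 2753 characters left out ...]
. 263.] 17 [742.  76.  51.] min [731.  72.  50.] max [753.  80.  57.] edge [742.  76.  51.]
scene [408. 264.] 12 [705. 231.  52.] min [697. 229.  50.] max [713. 233.  55.] edge [705. 231.  52.]
scene [358. 264.] 9 [735. 119.  52.] min [732. 114.  51.] max [740. 125.  54.] edge [735. 119.  52.]
scene [367. 267.] 17 [737. 141.  52.] min [722. 132.  50.] max [746. 146.  53.] edge [737. 141.  52.]
scene [349. 268.] 10 [749. 100.  51.] min [747.  95.  50.] max [752. 107.  53.] edge [749. 100.  51.]
scene [392. 271.] 9 [732. 199.  51.] min [730. 191.  50.] max [733. 205.  53.] edge [732. 199.  51.]
scene [407. 272.] 9 [726. 232.  51.] min [721. 228.  50.] max [730. 235.  53.] edge [726. 232.  51.]
```

View pics/z.png

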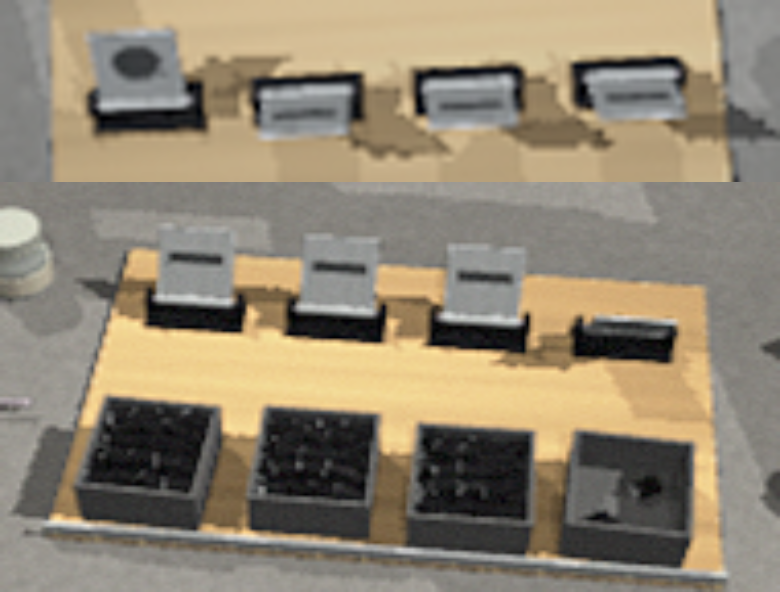

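The pictures show that all four tags are wrong. The low bin is leftmost (top view, 270,158), and its tag shows the round mark. The three full bins have their bar marks up. The tag spacing is 95 mm and the edge heights are about 77 mm, matching the given sizes. Next I shut the fingers and approach in front of the rightmost tag, staying above it.

send_rows:
  travel:
    - [44,-32,6.4]
    - [88,-64.5,12.8]
    - [132,-96.7,19.2]
    - [176,-129,25.6]
    - [220,-161,32]
    - [264,-193.5,38.4]
    - [308,-225.7,44.8]
    - [352,-258,51.2]
    - [396,-290,57.6]
    - [440,-322.4,64]
  dr:
    - [0,0,0.023]
    - [0,0,0.046]
    - [0,0,0.069]
    - [0,0,0.092]
    - [0,0,0.115]
    - [0,0,0.138]
    - [0,0,0.161]
    - [0,0,0.184]
    - [0,0,0.207]
    - [0,0,0.229]
  fingers: [0,0,0,0,0,0,0,0,0,0]

```text
time_s: 1.35
tool_pos: [521.5, -116.2, 150.3]
orientation: [0.997, 0.075, -0.0, 0.0]
contact_force: [0.2, -0.9, 0.3]
grip_width: 0.1
finger_force: 0.0
```

send_rows:
  travel:
    - [0,0,35]
    - [0,0,70]
    - [0,0,88]
    - [0,0,88]
    - [6,0,88]
    - [12,0,88]
    - [16,0,88]
    - [20,0,88]
    - [24,0,88]
    - [28,0,88]
  dr:
    - [0,0,0]
    - [0,0,0]
    - [0,0,0]
    - [0,0,0]
    - [0,0,0]
    - [0,0,0]
    - [0,0,0]
    - [0,0,0]
    - [0,0,0]
    - [0,0,0]
  fingers: [0,0,0,0,0,0,0,0,0,0]

```text
time_s: 2.6
tool_pos: [548.7, -113.7, 62.6]
orientation: [0.997, 0.075, -0.0, -0.0]
contact_force: [-0.1, 0.5, 0.9]
grip_width: 0.3
finger_force: 0.0
```

send_rows:
  travel:
    - [4,0,0]
    - [8,0,0]
    - [12,0,0]
    - [16,0,0]
    - [20,0,0]
    - [24,0,0]
    - [28,0,0]
    - [32,0,0]
    - [32,0,0]
    - [22,0,0]
  dr:
    - [0,0,0]
    - [0,0,0]
    - [0,0,0]
    - [0,0,0]
    - [0,0,0]
    - [0,0,0]
    - [0,0,0]
    - [0,0,0]
    - [0,0,0]
    - [0,0,0]
  fingers: [0,0,0,0,0,0,0,0,0,0]

```text
time_s: 3.85
tool_pos: [570.3, -110.4, 62.6]
orientation: [0.997, 0.075, 0.0, 0.0]
contact_force: [0.2, -0.0, -0.0]
grip_width: 0.6
finger_force: 0.0
```

```bash
cat > t.py <<'E'
from h import *
for nm in ("top","scene"):
    c=arm.camera(nm); Q=pts(c)
    for n,hx,hy in(("1",582,-108),("2",567.5,-14.5),("3",553,81),("4",539,175)):
        X=(Q[...,0]-hx)*.989+(Q[...,1]-hy)*.15; Y=-(Q[...,0]-hx)*.15+(Q[...,1]-hy)*.989
        m=(abs(X)<42)&(abs(Y)<28)&(Q[...,2]>64)&(Q[...,2]<88)
        print(nm,n,m.sum(),np.median(X[m]).round() if m.any() else None,end=" | ")
cv2.imwrite("pics/t.png",c["color"]);s=arm.get_state();print(s["tool_pos"],s["contact_force"],s["time_s"])
E
python3 t.py
```

```text
top 1 0 None | top 2 46 -31.0 | top 3 56 -30.0 | top 4 83 24.0 | scene 1 103 -5.0 | scene 2 110 -30.0 | scene 3 112 -30.0 | scene 4 37 27.0 | [ 568.57767042 -110.40765454   62.32951046] [ 0.12998204  0.41320089 -0.87876875] 3.95
```

send_rows:
  travel:
    - [-25,0,0]
    - [-50,0,0]
    - [-50,0,0]
    - [-50,-30,0]
    - [-50,-60,0]
    - [-50,-95,0]
    - [-50,-95,0]
    - [-42,-95,0]
    - [-34,-95,0]
    - [-26,-95,0]
  dr:
    - [0,0,0]
    - [0,0,0]
    - [0,0,0]
    - [0,0,0]
    - [0,0,0]
    - [0,0,0]
    - [0,0,0]
    - [0,0,0]
    - [0,0,0]
    - [0,0,0]
  fingers: [0,0,0,0,0,0,0,0,0,0]

```text
time_s: 5.2
tool_pos: [531.3, -21.0, 62.6]
orientation: [0.997, 0.075, 0.0, 0.0]
contact_force: [-0.7, -0.1, 0.4]
grip_width: 0.1
finger_force: 0.1
```

```bash
python3 t.py
```

```text
top 1 0 None | top 2 0 None | top 3 15 -30.0 | top 4 82 24.0 | scene 1 34 28.0 | scene 2 151 -21.0 | scene 3 113 -30.0 | scene 4 39 27.0 | [531.64191189 -20.78305165  62.61743416] [-0.15736849 -0.38218103  0.0380187 ] 5.3
```

Tag 1 now leans back. Next are tags 2 and 3.

send_rows:
  travel:
    - [4,0,0]
    - [8,0,0]
    - [12,0,0]
    - [16,0,0]
    - [20,0,0]
    - [24,0,0]
    - [28,0,0]
    - [32,0,0]
    - [36,0,0]
    - [36,0,0]
  dr:
    - [0,0,0]
    - [0,0,0]
    - [0,0,0]
    - [0,0,0]
    - [0,0,0]
    - [0,0,0]
    - [0,0,0]
    - [0,0,0]
    - [0,0,0]
    - [0,0,0]
  fingers: [0,0,0,0,0,0,0,0,0,0]

```text
time_s: 6.55
tool_pos: [566.2, -14.9, 62.6]
orientation: [0.997, 0.075, 0.0, 0.0]
contact_force: [-0.2, 0.2, -0.1]
grip_width: 0.8
finger_force: 0.0
```

send_rows:
  travel:
    - [-20,0,0]
    - [-40,0,0]
    - [-60,0,0]
    - [-60,0,0]
    - [-60,-32,0]
    - [-60,-64,0]
    - [-60,-95,0]
    - [-60,-95,0]
    - [-48,-95,0]
    - [-36,-95,0]
  dr:
    - [0,0,0]
    - [0,0,0]
    - [0,0,0]
    - [0,0,0]
    - [0,0,0]
    - [0,0,0]
    - [0,0,0]
    - [0,0,0]
    - [0,0,0]
    - [0,0,0]
  fingers: [0,0,0,0,0,0,0,0,0,0]

```text
time_s: 7.8
tool_pos: [517.6, 73.0, 62.7]
orientation: [0.997, 0.075, 0.0, 0.0]
contact_force: [-0.1, 0.3, 0.1]
grip_width: 0.4
finger_force: 0.1
```

send_rows:
  travel:
    - [4,0,0]
    - [8,0,0]
    - [12,0,0]
    - [16,0,0]
    - [20,0,0]
    - [24,0,0]
    - [28,0,0]
    - [32,0,0]
    - [36,0,0]
    - [36,0,0]
  dr:
    - [0,0,0]
    - [0,0,0]
    - [0,0,0]
    - [0,0,0]
    - [0,0,0]
    - [0,0,0]
    - [0,0,0]
    - [0,0,0]
    - [0,0,0]
    - [0,0,0]
  fingers: [0,0,0,0,0,0,0,0,0,0]

```text
time_s: 9.05
tool_pos: [551.9, 79.0, 62.6]
orientation: [0.997, 0.075, 0.0, -0.0]
contact_force: [-0.2, 0.5, -0.3]
grip_width: 0.4
finger_force: 0.0
```

send_rows:
  travel:
    - [-20,0,0]
    - [-40,0,0]
    - [-60,0,0]
    - [-60,0,-40]
    - [-60,0,-80]
    - [-60,0,-110]
    - [-60,0,-110]
    - [-60,0,-110]
    - [-60,0,-110]
    - [-60,0,-110]
  dr:
    - [0,0,0]
    - [0,0,0]
    - [0,0,0]
    - [0,0,0]
    - [0,0,0]
    - [0,0,0]
    - [0,0,0]
    - [0,0,0]
    - [0,0,0]
    - [0,0,0]
  fingers: [0,0,0,0,0,0,0,0,0,0]

```text
time_s: 10.3
tool_pos: [491.7, 69.9, 171.6]
orientation: [0.997, 0.075, -0.001, 0.0]
contact_force: [-0.6, 0.4, -0.6]
grip_width: 0.2
finger_force: 0.0
```

```bash
python3 t.py
```

```text
top 1 79 25.0 | top 2 75 25.0 | top 3 0 None | top 4 0 None | scene 1 35 28.0 | scene 2 35 28.0 | scene 3 35 28.0 | scene 4 40 27.0 | [491.98213543  69.88035497 171.94944595] [ 1.1274843  -0.63456879  0.43162452] 10.4
```

Tags 1–3 now lean back. Tag 4 is approached from behind, over the top, into the gap between tag and bin.

send_rows:
  travel:
    - [30,-24,0]
    - [60,-48,0]
    - [90,-72,0]
    - [122,-95,0]
    - [122,-95,0]
    - [122,-95,30]
    - [122,-95,60]
    - [122,-95,90]
    - [122,-95,110]
    - [122,-95,110]
  dr:
    - [0,0,0]
    - [0,0,0]
    - [0,0,0]
    - [0,0,0]
    - [0,0,0]
    - [0,0,0]
    - [0,0,0]
    - [0,0,0]
    - [0,0,0]
    - [0,0,0]
  fingers: [0,0,0,0,0,0,0,0,0,0]

```text
time_s: 11.65
tool_pos: [597.3, 181.5, 61.2]
orientation: [0.997, 0.075, -0.002, 0.0]
contact_force: [0.1, 0.5, 0.5]
grip_width: 0.7
finger_force: 0.0
```

send_rows:
  travel:
    - [-5,0,0]
    - [-10,0,0]
    - [-14,0,0]
    - [-18,0,0]
    - [-22,0,0]
    - [-26,0,0]
    - [-30,0,0]
    - [-34,0,0]
    - [-38,0,0]
    - [-42,0,0]
  dr:
    - [0,0,0]
    - [0,0,0]
    - [0,0,0]
    - [0,0,0]
    - [0,0,0]
    - [0,0,0]
    - [0,0,0]
    - [0,0,0]
    - [0,0,0]
    - [0,0,0]
  fingers: [0,0,0,0,0,0,0,0,0,0]

```text
time_s: 12.9
tool_pos: [556.8, 175.8, 62.6]
orientation: [0.997, 0.075, -0.0, 0.0]
contact_force: [-0.5, -0.1, 0.2]
grip_width: 0.4
finger_force: 0.0
```

send_rows:
  travel:
    - [-4,0,0]
    - [-8,0,0]
    - [-12,0,0]
    - [-16,0,0]
    - [-17,0,0]
    - [-17,0,0]
    - [-5,0,0]
    - [20,0,0]
    - [42,0,0]
    - [42,0,0]
  dr:
    - [0,0,0]
    - [0,0,0]
    - [0,0,0]
    - [0,0,0]
    - [0,0,0]
    - [0,0,0]
    - [0,0,0]
    - [0,0,0]
    - [0,0,0]
    - [0,0,0]
  fingers: [0,0,0,0,0,0,0,0,0,0]

```text
time_s: 14.15
tool_pos: [600.7, 182.5, 62.6]
orientation: [0.997, 0.075, 0.001, -0.0]
contact_force: [-0.1, -0.6, -0.2]
grip_width: 0.2
finger_force: 0.0
```

send_rows:
  travel:
    - [0,0,-40]
    - [0,0,-80]
    - [0,0,-120]
    - [0,0,-150]
    - [-50,30,-150]
    - [-100,60,-150]
    - [-150,90,-150]
    - [-200,120,-150]
    - [-200,120,-150]
    - [-200,120,-150]
  dr:
    - [0,0,0]
    - [0,0,0]
    - [0,0,0]
    - [0,0,0]
    - [0,0,0]
    - [0,0,0]
    - [0,0,0]
    - [0,0,0]
    - [0,0,0]
    - [0,0,0]
  fingers: [0,0,0,0,0,0,0,0,0,0]

```text
time_s: 15.4
tool_pos: [419.3, 33.6, 213.0]
orientation: [0.997, 0.075, 0.001, -0.0]
contact_force: [-0.2, 0.0, 0.5]
grip_width: 0.3
finger_force: 0.0
```

```bash
python3 t.py
```

```text
top 1 79 25.0 | top 2 78 25.0 | top 3 81 24.0 | top 4 0 None | scene 1 36 27.0 | scene 2 34 28.0 | scene 3 37 28.0 | scene 4 112 -30.0 | [419.84717477  33.99339058 212.75939241] [-0.2155512  -0.21692046  0.67174359] 15.5
```

View pics/t.png

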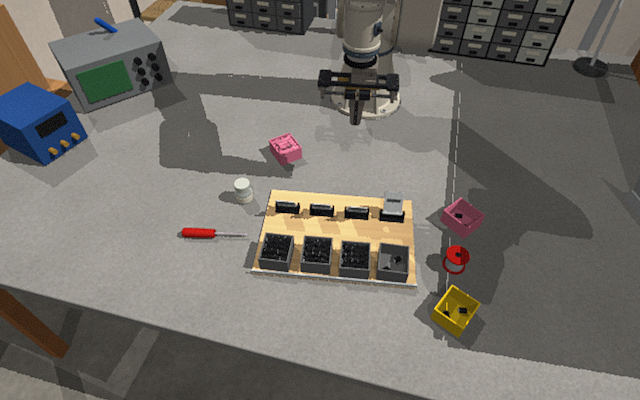

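The picture shows tags at (288,207), (321,210) and (357,212) leaning back. The low bin's tag at (393,203) leans forward, the bins and bystanders haven't moved, and the arm is clear.

```bash
python3 -c "
from bench import arm
print(arm.finish_job())"
```

```text
the job is handed in; nothing more can be done
None
```

I turned all four tags: the three in front of full bins now lean back, and the one in front of the nearly empty bin leans forward. No bin or bystander was seen to move, and I handed the job in at about 15.5 s; it returned no verdict.

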